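# Give the training shock in adult mode

### The job

The AED trainer (yellow case, dark panel) is switched on and ready to shock the adult manikin, but its patient switch is still set to child: with a fingertip slide the grey switch all the way across to the large adult figure, then press the orange shock button with the lightning bolt gently but fully in, let it spring back out, and draw the hand clear. Keep off the manikin and off the green power and blue info buttons, and leave everything else on the table as it is. The trainer stays where it stands on the table: do not lift it or push it about, and never press the shock button while the switch is on child.

Things in the scene. Friction and masses are not known exactly. Their poses are not given: they have to be found in the camera images.
- aed: loose AED trainer, 1.5 kg: yellow case 200 mm deep (its x) by 240 wide (its y), flat level dark panel 66 mm above the table. Origin: centre of the underside; x points away from the user's side to the black carrying handle (bar up to 31 mm beyond the far end, lower than the panel), y to the user's left, z up. Slides on the table if pushed sideways with over 6 N
- mode (a joint): patient switch on the trainer's panel, m: 0 = fully at child (right end, small figure), 0.022 = fully at adult (left end, large figure); moves along the trainer's +y, stays where it is left, about 1.2 N of friction, hard stops at both ends
- mode_top (a point): top centre of the patient switch's light grey grip, 13 mm above the panel; the grip is 24 mm along the trainer's x and 14 mm along its y, with upright sides down to the panel, and the point moves with it. Its axes are those of the trainer
- shock (a joint): shock button, m: 0 = out, 0.005 = fully in; sprung, starts to move at about 1.4 N and is fully in at about 5 N, springs back
- shock_top (a point): centre of the flat top of the orange shock button (round, 38 mm across, lightning bolt on it), 8 mm above the panel when out; it moves straight down. It lies at (-45, 0) mm in the trainer's x, y, the power button at (-45, 75), the info button at (-45, -75), the switch's grip between (35, -11) and (35, 11); the rest of the panel is bare and flat
- power (a joint): green power button (leave alone; pressing would switch the trainer off), m: 0 = out, 0.005 = fully in, sprung like the shock button
- power_top (a point): centre of the top of the green power button, 28 mm across, 8 mm above the panel, 75 mm left of the shock button
- info (a joint): blue info button (leave alone), m: 0 = out, 0.005 = fully in, sprung like the shock button
- info_top (a point): centre of the top of the blue info button, 28 mm across, 8 mm above the panel, 75 mm right of the shock button
- manikin: adult CPR manikin, blue torso and skin-coloured head on its back, two wireless training pads on its chest, 6 kg and fixed in place: from its near flank at x = 0 to the far one at x = 350 mm, from the waist at y = +320 mm to the crown of the head at y = -380 mm, up to 215 mm high at the nose and 180 at the chest; origin on the table at the near flank
- bag: blue resuscitator bag with clear valves, lying on its side along its y: 270 mm long, 130 mm thick; origin under its middle, on the table
- mask_case: red closed pocket-mask case with a white cross, 105 (x) by 125 (y) by 51 mm high; origin under its centre
- face_mask: clear resuscitation face mask lying on its cushion, 106 mm across, 68 mm high; origin under its centre
- sanitiser: bottle of hand sanitiser, 60 mm across, 165 mm high; origin under its centre
- wipes: round tub of wipes, 84 mm across, 170 mm high; origin under its centre
- glove_box: box of gloves, 125 (x) by 240 (y) by 75 mm high; origin on the table under the middle of its +x long side
- shears: trauma shears with orange handles lying flat along x, 180 mm long, 94 mm across the handles, 11 mm high; origin at the table about mid-length, handles to -x
- infant: infant manikin in blue lying on its back, 460 mm long (its y, head to -y), 240 mm across, 125 mm high; origin on the table beside its -x arm, 100 mm from its middle line
- pen: white marker pen lying along its y, 140 mm long, 16 mm thick; origin under its middle

How it is judged:
By the outcome, as a careful person would: the job done as asked, in the order asked, and still so for the second after the job is handed in, with the robot touching nothing.
It also fails if it takes over 40 s, if anything falls off the work surface, if the arm or the gripper's body presses on something with over 40 N, if the wrist force passes 120 N, or if a joint passes its speed limit or range.

### The arm

A 7-joint arm with a two-finger parallel gripper is mounted at the origin on the work surface. World frame = base frame: x ahead of the robot, y to its left, z up, the work surface at z = 0. Lengths are in m, angles in rad, forces in N, time in s.
With the tool pointing down it reaches from about 0.4 to 0.85 m from the base axis. Payload 10.4 kg.
Tool frame: the origin (TCP) lies at the very end of the fingers, on their centre line; the grasp point (between the pads) lies 19 mm behind it; z points along the fingers, y is the line along which they close (so a half turn about z gives the same grasp; the last joint's range is limited). The gripper opens to 87 mm and grips with 3 to 60 N. Pads are 19 mm wide; open, the fingers measure 117 mm over their backs; the gripper's body (75 mm by 190 mm) begins 51 mm behind the grasp point.
Start: joints at [-1.221, 0.332, -0.065, 1.46, 0.022, 1.35, -0.088], TCP at [0.228, 0.582, 0.223] pointing down, gripper open.
Joint ranges: [-2.6, 2.6], [-0.5, 2.12], [-1.47, 1.34], [0.16, 2.42], [-1.27, 4.41], [0.06, 2.06], [-2.6, 2.6]. Speed limits (rad/s): [2.22, 2.22, 2.79, 2.79, 3.14, 3.14, 3.14].

### API

Orientations are given as a unit quaternion [x, y, z, w].
In Python, from bench import * gives the robot as it stands.
- The arm moves only by the tool step_arm, never from a script. Its arguments are lists of equal length, an entry for each row: "delta_pos": the shift along the world's x, y, z in units of 25 mm (1.0 is 25 mm), a list of three; "turn": the turn about the world's z in units of 0.12 rad (1.0 is 0.12 rad). In form: {"delta_pos": [[tx, ty, tz], ...], "turn": [turn, ...]}. A call has 1 to 12 rows; each row shifts and turns the commanded pose from where the row before left it; what a row does not reach is not made up. A row lasts 1/10 s, in which the tool goes at most 50 mm and 8.59 degrees, less where a joint would pass 70% of its speed; a pose out of reach is approached as far as the arm can. A call with a number of a shift or a turn outside -1 to 1 is refused whole. A call with a gripper value outside its range is refused whole. "grip" is the closure, from 0 (fully open) to 1 (shut), set as the call begins (left out, the last holds). The fingers move at their own pace and stop on an object; "newtons" is the grip in N (left out, the last holds). Time passes only in rows, so rows that do not move let the fingers close. It gives the time, the measured TCP pose, the force, the opening and the grip force at its end, in the units of the state.
- read_state(): the state, without advancing time (a new reading comes with each control period).
- camera(name): name is "side" or "top"; returns a dict with "image" (420x560x3 uint8, red, green, blue), "z_map" (420x560 float32, m along the optical axis (not along the pixel's ray), 0 where there is no reading), "mtx" (3x3 intrinsics, pixels), "view" (4x4, takes a point from world to camera coordinates). Camera axes: x right, y up, looking along -z (the intrinsics and any distortion apply to the point x, -y, -z); pixel columns grow to the right and rows downward; lengths in m; the calibration is good to about 2 mm. A picture is of the moment at which its call begins.
- close_job(): hands the job in; it is judged then, once.
The state is a dict: "time": time; "joint_positions": joint angles; "joint_vel": joint speeds; "joint_torque": joint torques, N m; "ee_pos": TCP position; "eef_rot": TCP orientation; "ft_force": force on the tool from outside, world axes, zero at the start; "torque": the same for the moment, N m; "width": finger opening in m; "grip_force": force on a finger pad.
Only numpy, scipy, OpenCV 4.12 (cv2) and the standard library are available. Lean on these libraries where they do the work, as an engineer would, in place of code of your own. Each camera call takes 0.05 s, during which the arm holds its last target. There are 200 camera calls.

## Working session

There is one attempt and no reset: what is moved stays moved. The work goes in short steps, Python scripts to look and compute and a tool call to move; the robot and the scene stay as the last step left them, time stands still between calls to the robot, and variables do not carry over. Pictures are saved under pics/ and viewed, at most 10 in all, crops included, and the job is handed in when it is done.

Besides the shell and the picture viewer there is one more tool, called after "Call:" by a JSON object that holds its "name" and its "arguments". step_arm: Moves the arm, as the interface text tells. Shifts and turns lie within -1 to 1; 1 stands for 25 mm of shift or 0.12 rad of turn. Its arguments: {"type":"object","properties":{"delta_pos":{"type":"array"},"turn":{"type":"array"},"grip":{"type":"number"},"newtons":{"type":"number"}},"required":["delta_pos","turn"]}

```bash
mkdir -p pics; cat > h.py <<'E'
from bench import *
import numpy as np, cv2
def snap(n):
    c=camera(n); np.savez(f'{n}.npz',**{k:np.asarray(v) for k,v in c.items()}); return c
def world(c,u,v,z=None):
    K=c['mtx'];V=c['view']
    d=np.linalg.inv(K)@np.array([u,v,1.]); d=np.array([d[0],-d[1],-d[2]])
    Vi=np.linalg.inv(V)
    if z is None: return Vi[:3,:3]@(d*c['z_map'][int(round(v)),int(round(u))])+Vi[:3,3]
    r=Vi[:3,:3]@d;o=Vi[:3,3]; return o+r*(z-o[2])/r[2]
def proj(c,p):
    q=c['view']@np.append(p,1); q=c['mtx']@np.array([q[0],-q[1],-q[2]]); return q[:2]/q[2]
E
python3 - <<'E'
from h import *
for n in('top','side'):
    c=snap(n); cv2.imwrite(f'pics/{n}0.png',c['image'][...,::-1]); print(n,c['mtx'],np.linalg.inv(c['view'])[:3].round(3))
print(read_state())
E
```

```text
top [[456.29654173   0.         280.09270438]
 [  0.         456.29654173 210.80497369]
 [  0.           0.           1.        ]] [[-0.004  0.999 -0.04   0.485]
 [-1.    -0.003  0.014  0.003]
 [ 0.014  0.04   0.999  1.501]]
side [[473.53520795   0.         281.16832694]
 [  0.         473.53520795 212.03888813]
 [  0.           0.           1.        ]] [[-0.796  0.405 -0.449 -0.095]
 [-0.605 -0.553  0.573  0.846]
 [-0.016  0.728  0.686  1.092]]
{'time': 0.1, 'joint_positions': array([-1.22056628,  0.33282401, -0.06468617,  1.46086304,  0.02159499,
        1.34989385, -0.08847247]), 'joint_vel': array([ 0.00155982, -0.00080874,  0.00054063, -0.00152329, -0.0014857 ,
        0.00129813, -0.0006794 ]), 'joint_torque': array([ 1.54484958e-03, -6.24548364e+01,  2.50002835e-02, -3.90719926e+01,
       -6.11707382e-02,  3.67435778e-02,  8.69822725e-05]), 'ee_pos': array([0.22754041, 0.58173436, 0.22182116]), 'eef_rot': array([ 1.85321125e-01,  9.82677802e-01, -6.40091751e-04, -9.13412769e-05]), 'ft_force': array([1.10088639, 0.50806319, 0.03075843]), 'torque': array([-0.02705686,  0.00071949, -0.02815017]), 'grip_force': 0.0, 'width': 0.08736449117665249}
```

View pics/top0.png

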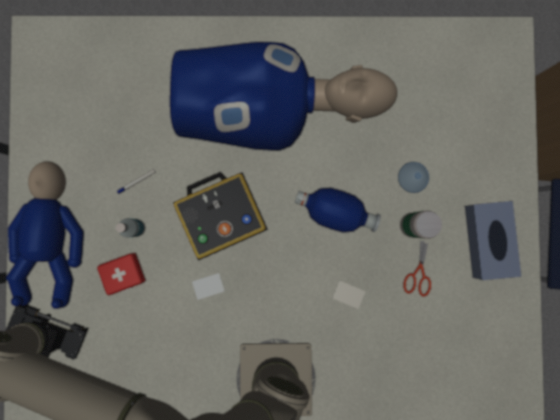

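View pics/side0.png

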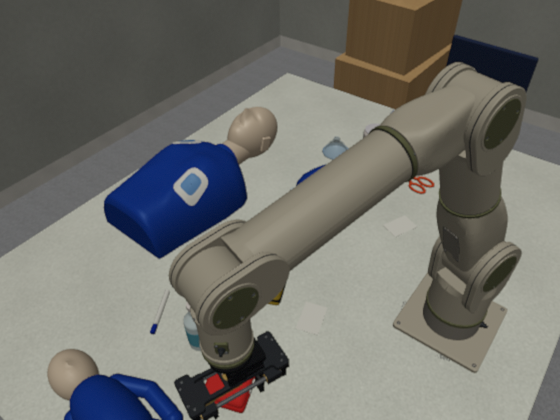

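The top view shows the trainer around (220,217), with its handle at (207,183), shock at (225,229), green at (203,239), blue at (247,219) and the switch near (211,202). In the side view the arm hides it.

```bash
python3 - <<'E'
from h import *
c=dict(np.load('top.npz')); im=c['image']; hsv=cv2.cvtColor(im,cv2.COLOR_RGB2HSV)
cv2.imwrite('pics/t1.png',cv2.resize(im[165:265,165:275,::-1],None,fx=7,fy=6,interpolation=cv2.INTER_CUBIC)[:600])
R=np.zeros(im.shape[:2],bool);R[165:265,165:275]=1
def cen(lo,hi,smin=110,vmin=60):
    m=R&(hsv[...,0]>=lo)&(hsv[...,0]<=hi)&(hsv[...,1]>smin)&(hsv[...,2]>vmin)
    n,l,s,ce=cv2.connectedComponentsWithStats(m.astype(np.uint8)); i=1+np.argsort(-s[1:,4])[:2]
    return s[i],ce[i]
for nm,a in dict(orange=(3,14),green=(45,85),blue=(100,125),yellow=(18,32)).items():
    s,ce=cen(*a,60)
    for S,C in zip(s,ce): print(nm,S,C.round(1),world(c,*C,z=.074).round(4),world(c,*C).round(4))
E
```

```text
orange [218 222  13  14 133] [224.1 228.3] [0.4881 0.1581 0.074 ] [0.4881 0.1578 0.0762]
green [197 234  11  10  78] [202.2 238.3] [0.4574 0.2263 0.074 ] [0.4574 0.226  0.0761]
green [198 227   4   4  11] [199.2 228.2] [0.4889 0.2358 0.074 ] [0.4889 0.2359 0.0733]
blue [241 214  11  11  91] [245.9 218.9] [0.5174 0.0901 0.074 ] [0.5172 0.0896 0.0822]
yellow [ 173  173   93   86 1252] [220.8 216.2] [0.526  0.1684 0.074 ] [0.5261 0.169  0.0694]
```

View pics/t1.png

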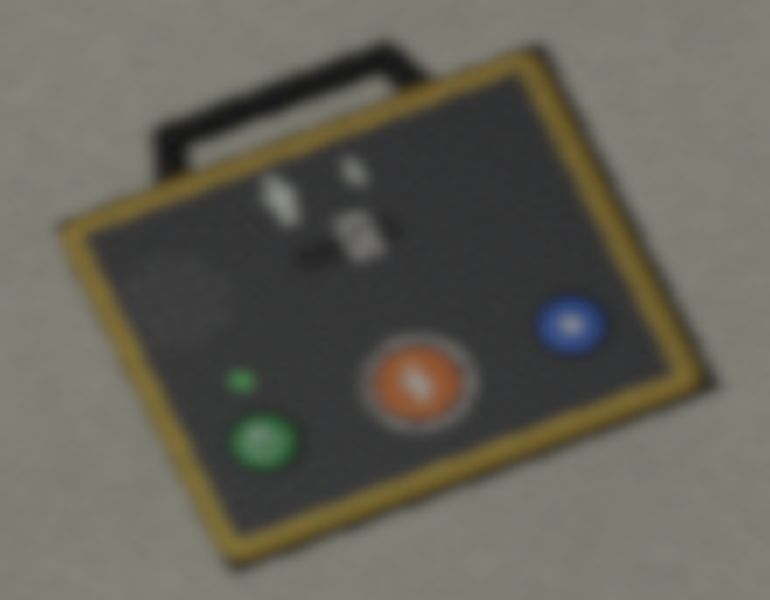

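Call:
{"name": "step_arm", "arguments": {"delta_pos": [[0.78,-0.96,0],[0.78,-0.96,0],[0.78,-0.96,0],[0.78,-0.96,0],[0.78,-0.96,0],[0.78,-0.96,0],[0.78,-0.96,0],[0.78,-0.96,0],[0.78,-0.96,0],[0.78,-0.96,0],[0.78,-0.96,0],[0,0,0]], "turn": [0.6,0.6,0.6,0.6,0.6,0.6,0.6,0.6,0.6,0.6,0.57,0], "grip": 1, "newtons": 10}}

```text
time: 1.3
ee_pos: [0.4451, 0.3137, 0.2223]
eef_rot: [-0.204, 0.979, -0.001, 0.0]
ft_force: [-0.4, -0.0, -1.2]
width: 0.0028
grip_force: 0.0
```

```bash
python3 - <<'E'
from h import *
c=dict(np.load('top.npz'))
print('grip',world(c,215.7,203.9,z=.079),world(c,215.7,203.9))
s=snap('side'); cv2.imwrite('pics/s1.png',s['image'][...,::-1])
st=read_state();print(st['ee_pos'],st['eef_rot'],st['joint_positions'].round(2),st['width'],st['ft_force'],st['time'])
for p in [(.4878,.1582,.074),(.4574,.2263,.074),(.5174,.0901,.074),(.5657,.1803,.079)]: print(proj(s,p).round(1))
E
```

```text
grip [0.56427951 0.18388235 0.079     ] [0.56426788 0.18385596 0.07920772]
[0.4433835  0.31601885 0.2222982 ] [-2.04377545e-01  9.78892064e-01 -3.52093142e-04 -1.50767816e-04] [-0.76  0.15  0.07  1.68 -0.01  1.31  1.29] 0.001408066154286989 [-0.32037898  0.02558167  0.2962224 ] 1.35
[270.2 255.4]
[263.6 275.3]
[276.5 237.1]
[244.3 246.9]
```

View pics/s1.png

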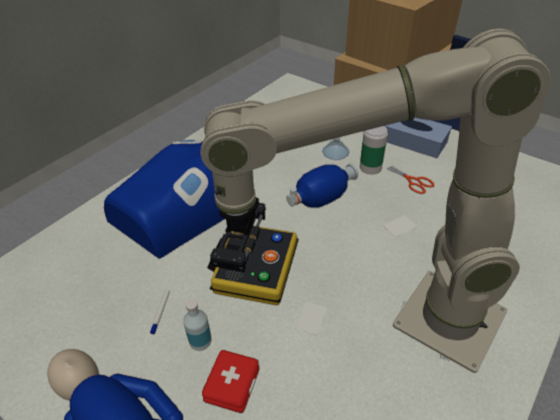

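The side view shows orange at (270,256), green at (264,276) and blue at (276,238). These are within about 1 px of my projections, so the trainer's pose is confirmed.

Call:
{"name": "step_arm", "arguments": {"delta_pos": [[0.78,-0.96,0],[0.78,-0.96,0],[0.78,-0.96,0],[0.78,-0.96,0],[0.78,-0.96,0],[0.78,-0.96,0],[0.8,-0.98,0],[0,0,0],[0,0,-1],[0,0,-1],[0,0,-1],[0,0,0]], "turn": [0,0,0,0,0,0,0,0,0,0,0,0]}}

```text
time: 2.55
ee_pos: [0.5763, 0.1507, 0.144]
eef_rot: [-0.207, 0.978, -0.0, -0.003]
ft_force: [-0.4, -0.5, -0.6]
width: 0.0005
grip_force: 0.0
```

```bash
python3 - <<'E'
from h import *
c=dict(np.load('top.npz'))
for u in (190,210,230,250):
  for v in range(156,135,-1):
    p=world(c,u,v)
    if p[2]>.03: print(u,v,p.round(3)); break
st=read_state();p=st['ee_pos']
a=.415;R=np.array([[np.cos(a),-np.sin(a)],[np.sin(a),np.cos(a)]])
print(p,st['ft_force'],'aed xy',R.T@(p[:2]-[.4878,.1582])+[-.045,0])
s=snap('side'); cv2.imwrite('pics/s2.png',cv2.resize(s['image'][190:320,170:330,::-1],None,fx=4.5,fy=4.5,interpolation=cv2.INTER_CUBIC))
E
```

```text
190 136 [0.787 0.273 0.034]
210 139 [0.777 0.208 0.035]
230 142 [0.765 0.143 0.042]
250 145 [0.755 0.079 0.045]
[0.57634055 0.1507098  0.14398227] [-0.44672448 -0.53476496 -0.5638929 ] aed xy [ 0.03300492 -0.04255306]
```

View pics/s2.png

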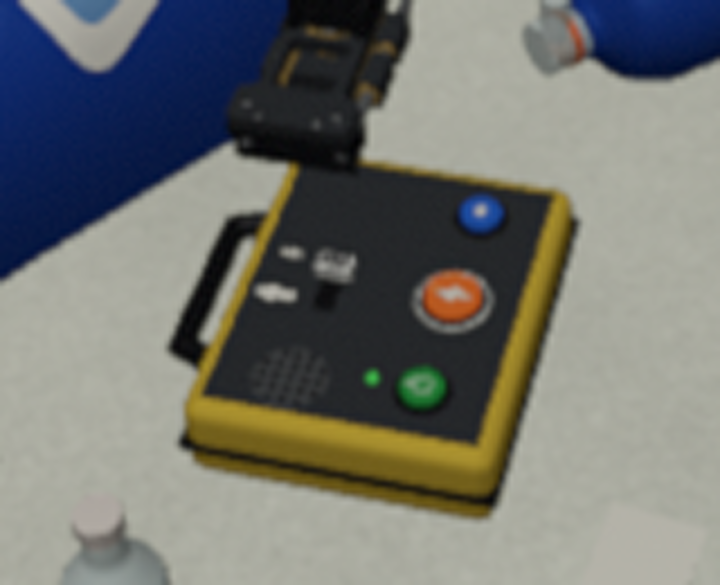

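The crop shows the switch at (335,264), at the child end and where I predicted it. The hand is beside it on the child side, and the manikin is far enough away.

Call:
{"name": "step_arm", "arguments": {"delta_pos": [[0,0,-1],[0,0,-1],[0,0,-0.6],[0,0,0],[0,0,0]], "turn": [0,0,0,0,0]}}

```text
time: 3.1
ee_pos: [0.5797, 0.1501, 0.0839]
eef_rot: [-0.206, 0.978, 0.0, 0.001]
ft_force: [-0.4, 0.1, -0.2]
width: 0.0007
grip_force: 0.0
```

Call:
{"name": "step_arm", "arguments": {"delta_pos": [[0,0,-0.23],[0,0,-0.23],[0,0,0],[-0.064,0.146,0],[-0.064,0.146,0],[-0.064,0.146,0],[-0.064,0.146,0],[0,0,0]], "turn": [0,0,0,0,0,0,0,0]}}

```text
time: 3.9
ee_pos: [0.5724, 0.1652, 0.0711]
eef_rot: [-0.207, 0.978, 0.0, -0.0]
ft_force: [-0.6, 0.0, 0.7]
width: 0.0004
grip_force: 0.0
```

Call:
{"name": "step_arm", "arguments": {"delta_pos": [[-0.048,0.11,0],[-0.048,0.11,0],[-0.048,0.11,0],[0,0,0]], "turn": [0,0,0,0]}}

```text
time: 4.3
ee_pos: [0.569, 0.1729, 0.0711]
eef_rot: [-0.207, 0.978, 0.0, -0.0]
ft_force: [0.2, 0.4, 0.5]
width: 0.0004
grip_force: 0.0
```

```bash
cat >> h.py <<'E'
a=.415;R=np.array([[np.cos(a),-np.sin(a)],[np.sin(a),np.cos(a)]])
def look(f):
    s=snap('side'); cv2.imwrite(f,cv2.resize(s['image'][190:320,170:330,::-1],None,fx=4.5,fy=4.5,interpolation=cv2.INTER_CUBIC))
    st=read_state();p=st['ee_pos'];print(st['time'],p,'aed xy',R.T@(p[:2]-[.4878,.1582])+[-.045,0],'F aed',R.T@st['ft_force'][:2],st['ft_force'][2])
    hsv=cv2.cvtColor(s['image'],cv2.COLOR_RGB2HSV)
    for lo,hi in((3,14),(45,85),(105,125)):
        m=np.zeros(hsv.shape[:2],np.uint8); m[230:290,255:290]=((hsv[...,0]>=lo)&(hsv[...,0]<=hi)&(hsv[...,1]>90)&(hsv[...,2]>60))[230:290,255:290]
        n,l,q,ce=cv2.connectedComponentsWithStats(m)
        if n>1: print(lo,ce[1+np.argmax(q[1:,4])].round(2))
E
python3 -c "
from h import *
look('pics/s3.png')"
```

```text
4.35 [0.56904315 0.17269848 0.07106913] aed xy [ 0.03519257 -0.01948862] F aed [-0.3162262  -0.10602826] 0.11045437201446293
3 [270.07 255.58]
45 [263.41 275.37]
105 [276.48 236.9 ]
```

View pics/s3.png

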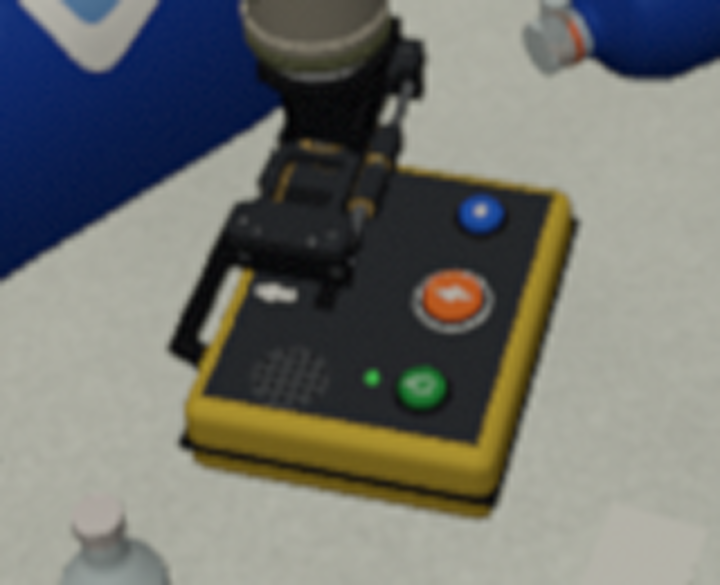

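The gripper hides the switch from the side camera. The trainer hasn't moved, so I'll keep pushing in small steps and watch the force.

Call:
{"name": "step_arm", "arguments": {"delta_pos": [[-0.024,0.055,0],[-0.024,0.055,0],[-0.024,0.055,0],[0,0,0]], "turn": [0,0,0,0]}}

```text
time: 4.75
ee_pos: [0.5672, 0.1768, 0.0711]
eef_rot: [-0.206, 0.978, 0.0, -0.0]
ft_force: [-0.1, -0.1, -0.4]
width: 0.0004
grip_force: 0.1
```

Call:
{"name": "step_arm", "arguments": {"delta_pos": [[-0.016,0.037,0],[0,0,0]], "turn": [0,0]}}

```text
time: 4.95
ee_pos: [0.5669, 0.1776, 0.0711]
eef_rot: [-0.206, 0.978, 0.0, -0.0]
ft_force: [0.3, 0.4, -0.3]
width: 0.0006
grip_force: 0.3
```

Call:
{"name": "step_arm", "arguments": {"delta_pos": [[-0.016,0.037,0],[0,0,0]], "turn": [0,0]}}

```text
time: 5.15
ee_pos: [0.5665, 0.1785, 0.0711]
eef_rot: [-0.206, 0.978, 0.0, -0.0]
ft_force: [0.4, -1.5, 0.0]
width: 0.0003
grip_force: 0.3
```

```bash
python3 -c "
from h import *
look('pics/s4.png')
c=snap('top')
cv2.imwrite('pics/t4.png',cv2.resize(c['image'][165:265,165:275,::-1],None,fx=6,fy=6,interpolation=cv2.INTER_CUBIC))"
```

```text
5.2 [0.56646984 0.17850834 0.07107049] aed xy [ 0.03518017 -0.01313439] F aed [-1.33029593 -1.13850612] 0.07777636958695885
3 [270.07 255.58]
45 [263.41 275.37]
105 [276.44 236.96]
```

Call:
{"name": "step_arm", "arguments": {"delta_pos": [[-0.016,0.037,0],[0,0,0]], "turn": [0,0]}}

```text
time: 5.45
ee_pos: [0.5661, 0.1794, 0.0711]
eef_rot: [-0.206, 0.978, 0.0, -0.0]
ft_force: [-1.0, -0.6, -0.1]
width: 0.0005
grip_force: 0.3
```

Call:
{"name": "step_arm", "arguments": {"delta_pos": [[-0.012,0.027,0],[0,0,0]], "turn": [0,0]}}

```text
time: 5.65
ee_pos: [0.5658, 0.1801, 0.0711]
eef_rot: [-0.206, 0.978, 0.0, -0.0]
ft_force: [-0.8, -0.9, 0.5]
width: 0.0008
grip_force: 0.4
```

```bash
python3 -c "
from h import *
look('pics/s5.png')"
```

```text
5.7 [0.56576005 0.18010995 0.0710718 ] aed xy [ 0.03517638 -0.01138256] F aed [-0.18667422 -0.76733669] 0.6400047831168865
3 [270.07 255.58]
45 [263.39 275.43]
105 [276.44 236.96]
```

View pics/s5.png

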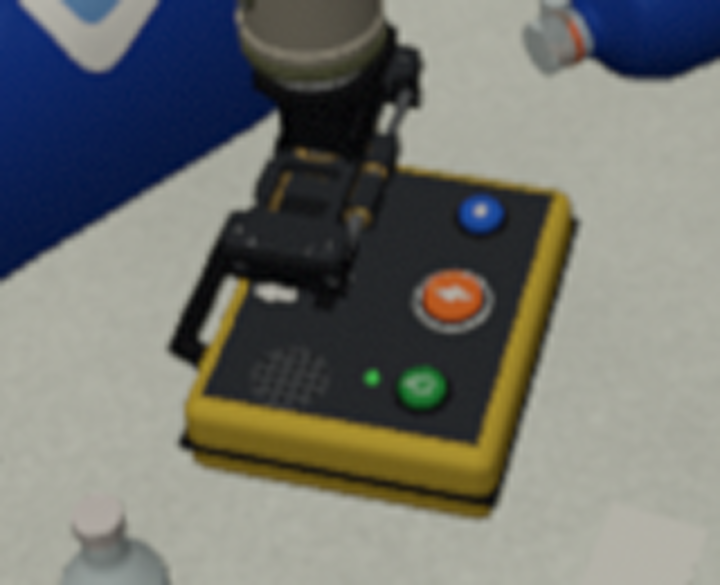

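The switch is still hidden behind the hand. The trainer hasn't moved and there's no sign of the stop yet, so I'll continue in 0.7 mm steps.

Call:
{"name": "step_arm", "arguments": {"delta_pos": [[-0.011,0.026,0],[0,0,0],[0,0,0]], "turn": [0,0,0]}}

```text
time: 6.0
ee_pos: [0.5655, 0.1808, 0.0711]
eef_rot: [-0.206, 0.978, 0.0, -0.0]
ft_force: [0.9, -1.6, 0.4]
width: 0.0001
grip_force: 0.4
```

Call:
{"name": "step_arm", "arguments": {"delta_pos": [[-0.011,0.026,0],[0,0,0],[0,0,0]], "turn": [0,0,0]}}

```text
time: 6.3
ee_pos: [0.5653, 0.1814, 0.0711]
eef_rot: [-0.206, 0.978, 0.0, -0.0]
ft_force: [0.1, -1.5, 0.5]
width: 0.001
grip_force: 0.4
```

```bash
python3 -c "
from h import *
look('pics/s6.png')"
```

```text
6.35 [0.56524114 0.18138953 0.07105933] aed xy [ 0.03521744 -0.01000237] F aed [-0.75496232 -0.60085452] 0.5671459660434102
3 [270.07 255.58]
45 [263.41 275.37]
105 [276.44 236.96]
```

Call:
{"name": "step_arm", "arguments": {"delta_pos": [[-0.011,0.026,0],[0,0,0]], "turn": [0,0]}}

```text
time: 6.55
ee_pos: [0.565, 0.182, 0.0711]
eef_rot: [-0.206, 0.978, 0.0, -0.0]
ft_force: [0.3, -1.0, 0.2]
width: 0.0006
grip_force: 0.4
```

Call:
{"name": "step_arm", "arguments": {"delta_pos": [[-0.011,0.026,0],[0,0,0]], "turn": [0,0]}}

```text
time: 6.75
ee_pos: [0.5647, 0.1827, 0.0711]
eef_rot: [-0.206, 0.978, 0.0, -0.0]
ft_force: [0.2, -1.2, 0.0]
width: 0.0003
grip_force: 0.4
```

```bash
python3 -c "
from h import *
look('pics/s7.png')"
```

```text
6.8 [0.56465664 0.18269701 0.07103735] aed xy [ 0.03520971 -0.00857021] F aed [-0.28956922 -0.9900108 ] -0.46417856869204605
3 [270.12 255.6 ]
45 [263.41 275.37]
105 [276.44 236.96]
```

Pushing force is a steady 1 N or so. I'll back off, lift, and measure how far the switch has gone.

Call:
{"name": "step_arm", "arguments": {"delta_pos": [[0.08,-0.183,0],[0,0,0.5],[0,0,1],[0.16,-0.366,1],[0.16,-0.366,0.3],[0.16,-0.366,0],[0,0,0],[0,0,0]], "turn": [0,0,0,0,0,0,0,0]}}

```text
time: 7.6
ee_pos: [0.5781, 0.1503, 0.1398]
eef_rot: [-0.206, 0.979, -0.0, -0.001]
ft_force: [0.4, -0.2, -0.6]
width: 0.0005
grip_force: 0.0
```

```bash
python3 - <<'E'
from h import *
look('pics/s8.png')
s=dict(np.load('side.npz'))
for y in (-.011,0,.011):
    q=R@[.08,y]+[.4878,.1582]; p=proj(s,[*q,.079]); print(y,p.round(1),((p-[170,190]+.5)*4.5).round(0))
E
```

```text
7.65 [0.57799183 0.15075423 0.13984611] aed xy [ 0.03453396 -0.04317818] F aed [0.59170397 0.12951579] -0.06464468170568283
3 [270.07 255.58]
45 [263.41 275.37]
105 [276.44 236.96]
-0.011 [244.4 246.9] [337. 258.]
0 [243.3 249.7] [332. 271.]
0.011 [242.2 252.5] [327. 283.]
```

View pics/s8.png

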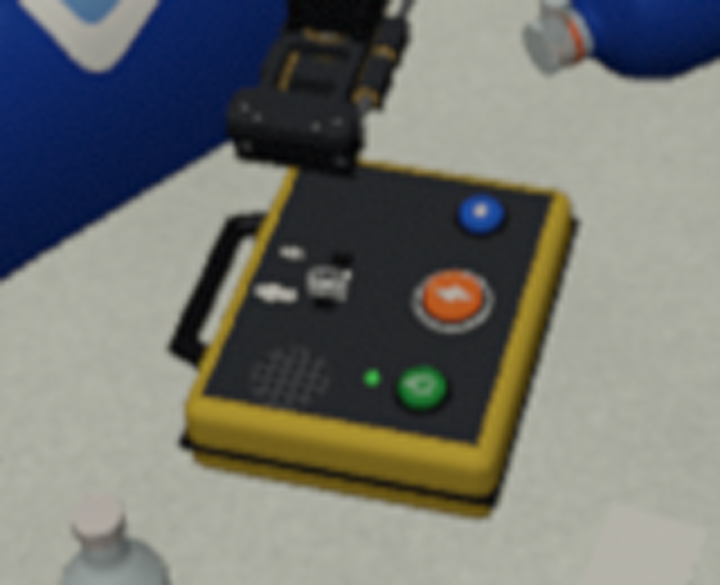

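The switch is at crop (329,284), having moved from (335,264). That is about 17 of the 22 mm, so some 5 mm remain. I'll go back and finish the slide.

Call:
{"name": "step_arm", "arguments": {"delta_pos": [[-0.16,0.366,0],[-0.16,0.366,-0.3],[-0.16,0.366,-1],[0,0,-1],[0,0,-0.5],[0,0,0],[-0.08,0.183,0],[-0.024,0.055,0],[-0.024,0.055,0],[0,0,0],[0,0,0]], "turn": [0,0,0,0,0,0,0,0,0,0,0]}}

```text
time: 8.75
ee_pos: [0.5637, 0.1856, 0.0715]
eef_rot: [-0.206, 0.978, 0.0, 0.0]
ft_force: [-0.0, 0.9, -0.4]
width: 0.0006
grip_force: 0.0
```

Call:
{"name": "step_arm", "arguments": {"delta_pos": [[-0.011,0.026,0],[0,0,0]], "turn": [0,0]}}

```text
time: 8.95
ee_pos: [0.5634, 0.186, 0.0712]
eef_rot: [-0.206, 0.979, 0.0, 0.0]
ft_force: [0.1, -0.5, 0.1]
width: 0.0007
grip_force: 0.4
```

Call:
{"name": "step_arm", "arguments": {"delta_pos": [[-0.011,0.026,0],[0,0,0]], "turn": [0,0]}}

```text
time: 9.15
ee_pos: [0.5631, 0.1866, 0.0711]
eef_rot: [-0.206, 0.978, -0.0, 0.0]
ft_force: [-0.1, -1.4, 1.3]
width: 0.0003
grip_force: 0.7
```

Call:
{"name": "step_arm", "arguments": {"delta_pos": [[-0.008,0.018,0],[0,0,0]], "turn": [0,0]}}

```text
time: 9.35
ee_pos: [0.5631, 0.1866, 0.0711]
eef_rot: [-0.206, 0.979, -0.0, 0.0]
ft_force: [2.5, -2.8, 0.3]
width: 0.0003
grip_force: 1.7
```

The arm has stopped moving while the force has risen to about 3.7 N, so the switch is at its stop. I'll back off and check.

Call:
{"name": "step_arm", "arguments": {"delta_pos": [[0.08,-0.183,0],[0,0,0.5],[0,0,1],[0.16,-0.366,1],[0.16,-0.366,0.3],[0.16,-0.366,0],[0,0,0],[0,0,0]], "turn": [0,0,0,0,0,0,0,0]}}

```text
time: 10.15
ee_pos: [0.5761, 0.1548, 0.1398]
eef_rot: [-0.206, 0.979, -0.0, -0.001]
ft_force: [-0.4, 0.4, -0.6]
width: 0.0005
grip_force: 0.0
```

```bash
python3 - <<'E'
from h import *
look('pics/s9.png')
st=read_state(); print(((np.array([.4878,.1582])-st['ee_pos'][:2])/.025).round(2))
E
```

```text
10.2 [0.57600407 0.1553029  0.13982885] aed xy [ 0.0345489  -0.03821417] F aed [-0.36726274  0.5583264 ] 0.3396541124421064
3 [270.12 255.6 ]
45 [263.41 275.37]
105 [276.44 236.96]
[-3.53  0.12]
```

View pics/s9.png

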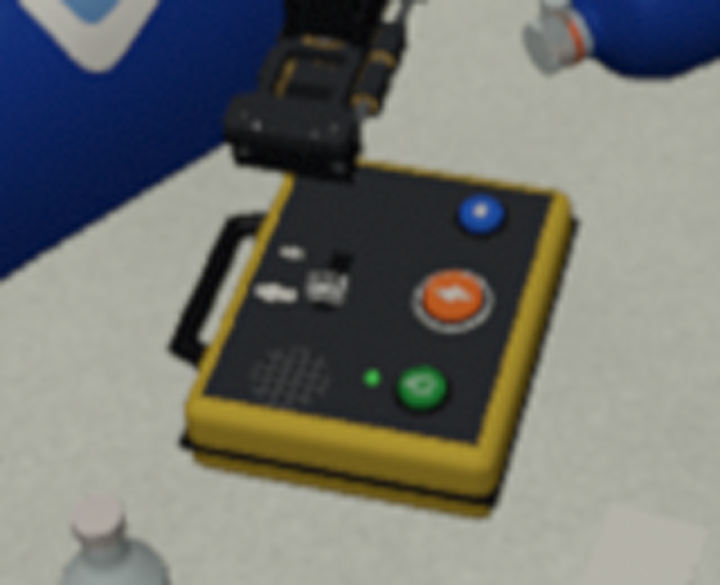

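The switch is now near crop (327,288), beside the large figure. I'll check its travel numerically.

```bash
python3 - <<'E'
import cv2,numpy as np
g=lambda n:cv2.imread(f'pics/{n}.png',0)
t=g('s2')[244:284,312:360].astype('f4')
t=np.clip(t,70,255).astype('uint8')
for n in('s2','s8','s9'):
    im=np.clip(g(n)[235:325,305:365],70,255).astype('uint8')
    r=cv2.matchTemplate(im,t,cv2.TM_CCOEFF_NORMED);print(n,cv2.minMaxLoc(r)[1::2])
    w=np.clip(g(n)[235:325,302:365].astype(float)-75,0,None); y,x=np.mgrid[235:325,302:365]; print((w*x).sum()/w.sum(),(w*y).sum()/w.sum())
E
```

```text
s2 (0.9999990463256836, (7, 9))
334.92973238700955 266.89363074937785
s8 (0.909249484539032, (1, 25))
328.09546249370203 282.85234581073473
s9 (0.9100961685180664, (0, 30))
326.00788832870325 288.204136228007
```

Call:
{"name": "step_arm", "arguments": {"delta_pos": [[-0.71,0.02,0],[-0.71,0.03,0],[-0.71,0.02,0],[-0.7,0.03,0],[-0.7,0.02,0],[0,0,0],[0,0,-1],[0,0,-0.8],[0,0,0],[0,0,0]], "turn": [0,0,0,0,0,0,0,0,0,0]}}

```text
time: 11.2
ee_pos: [0.4887, 0.1582, 0.0961]
eef_rot: [-0.206, 0.978, -0.0, -0.0]
ft_force: [0.2, 0.2, 1.3]
width: 0.0006
grip_force: 0.0
```

```bash
python3 - <<'E'
from h import *
s=dict(np.load('side.npz'))
def prof(n,z):
    im=cv2.imread(f'pics/{n}.png',0)
    out=[]
    for y in np.arange(-.030,.0321,.002):
        v=[]
        for x in np.arange(.027,.0431,.002):
            q=R@[x+.045,y]+[.4878,.1582]; p=(proj(s,[*q,z])-[170,190]+.5)*4.5-.5
            v.append(cv2.getRectSubPix(im,(1,1),tuple(map(float,p)))[0,0])
        out.append(int(np.mean(v)))
    return out
print((np.arange(-30,33,2)).tolist())
for n in('s2','s8','s9'): print(n,prof(n,.079))
print('slot',prof('s2',.066),prof('s9',.066))
E
```

```text
[-30, -28, -26, -24, -22, -20, -18, -16, -14, -12, -10, -8, -6, -4, -2, 0, 2, 4, 6, 8, 10, 12, 14, 16, 18, 20, 22, 24, 26, 28, 30, 32]
s2 [37, 38, 38, 37, 35, 39, 51, 67, 80, 85, 89, 98, 116, 131, 136, 128, 113, 99, 85, 62, 38, 24, 20, 21, 21, 21, 21, 21, 20, 22, 24, 27]
s8 [38, 38, 38, 38, 38, 36, 33, 29, 25, 22, 19, 20, 27, 46, 69, 85, 90, 87, 92, 110, 130, 137, 131, 117, 104, 90, 67, 41, 23, 19, 22, 27]
s9 [38, 37, 37, 38, 38, 36, 33, 29, 25, 22, 21, 20, 20, 20, 26, 41, 60, 74, 81, 85, 95, 113, 130, 136, 131, 117, 103, 89, 67, 42, 27, 26]
slot [43, 58, 77, 89, 97, 101, 110, 121, 130, 128, 119, 107, 95, 78, 52, 29, 20, 18, 19, 20, 20, 20, 19, 19, 20, 23, 28, 32, 36, 38, 38, 38] [34, 30, 25, 21, 19, 19, 19, 18, 21, 32, 51, 70, 83, 89, 95, 106, 120, 129, 129, 121, 108, 97, 82, 58, 34, 24, 26, 31, 36, 37, 38, 38]
```

The rectified profile gives 18.7 mm of travel. The slot ends show the switch started about 3 mm off the child stop, which the top view agrees with, and is now at the adult stop. That fits the hard stop I felt. Next I press the shock button.

Call:
{"name": "step_arm", "arguments": {"delta_pos": [[0,0,-0.4],[0,0,-0.36],[0,0,-0.1],[0,0,-0.04],[0,0,-0.04],[0,0,0],[0,0,0]], "turn": [0,0,0,0,0,0,0]}}

```text
time: 11.9
ee_pos: [0.4886, 0.1581, 0.0728]
eef_rot: [-0.206, 0.978, 0.0, 0.0]
ft_force: [-1.6, -0.9, 2.7]
width: 0.0007
grip_force: 1.2
```

Call:
{"name": "step_arm", "arguments": {"delta_pos": [[0,0,-0.06],[0,0,0],[0,0,0]], "turn": [0,0,0]}}

```text
time: 12.2
ee_pos: [0.4887, 0.1582, 0.0712]
eef_rot: [-0.206, 0.978, 0.0, 0.0]
ft_force: [-1.9, 0.1, 3.3]
width: 0.0001
grip_force: 1.7
```

Call:
{"name": "step_arm", "arguments": {"delta_pos": [[0,0,-0.04],[0,0,-0.03],[0,0,0],[0,0,0]], "turn": [0,0,0,0]}}

```text
time: 12.6
ee_pos: [0.4887, 0.1582, 0.0695]
eef_rot: [-0.206, 0.978, 0.0, 0.0]
ft_force: [-0.9, -1.1, 5.1]
width: 0.0003
grip_force: 2.5
```

Call:
{"name": "step_arm", "arguments": {"delta_pos": [[0,0,-0.02],[0,0,0],[0,0,0]], "turn": [0,0,0]}}

```text
time: 12.9
ee_pos: [0.4888, 0.1581, 0.0694]
eef_rot: [-0.206, 0.979, 0.0, 0.0]
ft_force: [-2.9, -0.9, 10.8]
width: 0.0006
grip_force: 5.0
```

Fully in: z has stopped changing and the force has jumped. I'll release and draw clear.

Call:
{"name": "step_arm", "arguments": {"delta_pos": [[0,0,0.2],[0,0,0.4],[0,0,1],[0,0,1],[0,0,1],[0,0,1],[-0.5,0.5,1],[-0.6,0.9,0.4],[-0.6,0.9,0],[-0.6,0.9,0],[-0.6,0.9,0],[-0.4,0.9,0]], "turn": [0,0,0,0,0,0,0,0,0,0,0,0]}}

```text
time: 14.1
ee_pos: [0.4049, 0.284, 0.2192]
eef_rot: [-0.207, 0.978, 0.0, 0.0]
ft_force: [0.4, 0.1, 0.1]
width: 0.0006
grip_force: 0.0
```

Call:
{"name": "step_arm", "arguments": {"delta_pos": [[-0.4,0.8,0],[-0.4,0.8,0],[-0.4,0.6,0],[0,0,0],[0,0,0]], "turn": [0,0,0,0,0]}}

```text
time: 14.6
ee_pos: [0.3762, 0.3377, 0.2189]
eef_rot: [-0.206, 0.978, -0.0, -0.0]
ft_force: [0.6, 0.7, -0.8]
width: 0.0006
grip_force: 0.0
```

```bash
python3 - <<'E'
from h import *
look('pics/s10.png')
c=snap('top'); cv2.imwrite('pics/t10.png',cv2.resize(c['image'][165:265,165:275,::-1],None,fx=7,fy=6,interpolation=cv2.INTER_CUBIC))
E
```

```text
14.65 [0.37657382 0.33722827 0.21893682] aed xy [-0.0746025   0.20867697] F aed [-0.44383529 -0.60101727] 0.6512924439225404
3 [275.5  256.67]
45 [266.47 276.87]
105 [273.29 239.  ]
```

View pics/t10.png

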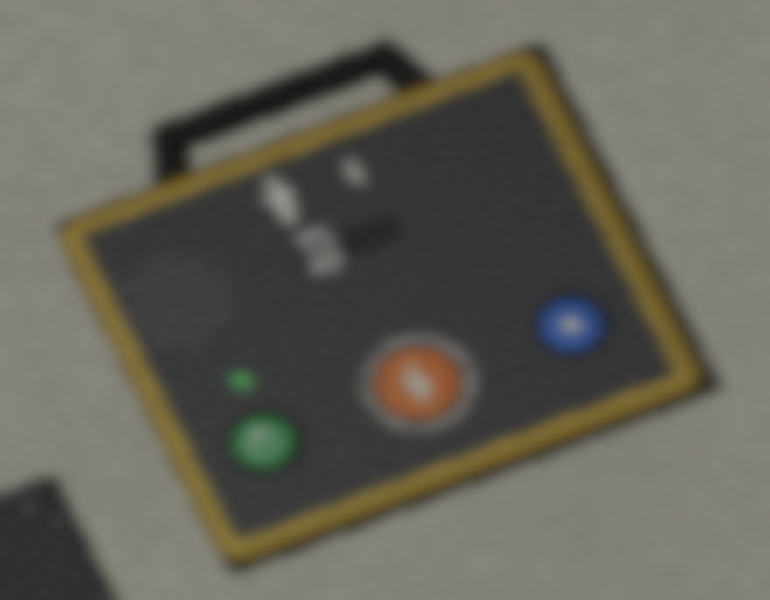

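In the top view the switch is at (320,250), at the adult end of its slot with none of the slot showing beyond it. The trainer hasn't moved, the shock button is out and the hand is clear.

```bash
python3 -c "
from bench import *
print(close_job())"
```

```text
the job is handed in; nothing more can be done
None
```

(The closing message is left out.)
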